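# Unplug the gauge from the bench air coupling and rack it

## Robot

A 6-joint arm with a two-finger parallel gripper is mounted at the origin on the work surface. World frame = base frame: x ahead of the robot, y to its left, z up, the work surface at z = 0. Lengths are in m, angles in degrees, forces in N, time in s.
With the tool pointing down it reaches from about 0.375 to 0.9 m from the base axis. Payload 3.1 kg.
Tool frame: the origin (TCP) lies where the fingers leave the gripper's body, on its centre line; the fingertips stand 70 mm ahead of it and the grasp point (between the pads) lies 51 mm ahead of it; y points along the fingers, z is the direction in which the jaws open and shut, and the axes are right-handed (so a half turn about y gives the same grasp; the last joint's range is limited). The gripper opens to 87 mm and grips with 3 to 60 N. Pads are 19 mm wide; open, the fingers measure 117 mm over their backs; the gripper's body (75 mm by 190 mm) begins 51 mm behind the grasp point.
Start: joints at [-83.108, 30.224, 82.088, -0, 67.689, -10.227], TCP at [0.184, -0.597, 0.292] pointing down, gripper open.
Joint ranges: [-176.69, 176.69], [-43.24, 126.21], [12.49, 139.97], [-82, 262], [0, 151.66], [-163.58, 163.58]. Speed limits (degrees/s): [159.86, 159.86, 180, 180, 180, 180].

## Interface

Orientations are given as a 3x3 rotation matrix whose columns are the frame's x, y, z axes.
In Python, from rig import bot gives the robot as it stands.
- The arm moves only by the shell command python3 -m pendant 'ROWS'. ROWS is JSON, a list of rows, each a list of 3 entries, a list of its own where there are three numbers: the shift along the tool's x, y, z in cm, then the turn, a rotation vector about the tool's x, y, z in rad, then the closure, from 0 (fully open) to 1 (shut). In form: [[[dx, dy, dz], [ax, ay, az], jaw], ...]. A call has 1 to 20 rows; each row shifts and turns the commanded pose from where the row before left it, along the tool's axes as they then stand; what a row does not reach is not made up. A row lasts 1/12 s, in which the tool goes at most 41.7 mm and 7.16 degrees, less where a joint would pass 70% of its speed; a pose out of reach is approached as far as the arm can. A call with a gripper value outside its range is refused whole. The fingers move at their own pace and stop on an object; the grip force is fixed at half the most. Time passes only in rows, so rows that do not move let the fingers close. It gives the time, the measured TCP pose, the force and the opening at its end, in the units of the state.
- bot.read_state(): the state, without advancing time (a new reading comes with each control period).
- bot.capture(name): name is "scene" or "top"; returns a dict with "img" (400x640x3 uint8, red, green, blue), "fx", "fy", "cx", "cy" (pixels), "R" (3x3) and "t" (3): a world point X has camera coordinates R X + t. Camera axes: x right, y down, z forward; pixel columns grow to the right and rows downward; lengths in m; the calibration is good to about 2 mm. A picture is of the moment at which its call begins. There is no depth.
- bot.hand_in(): hands the job in, once; it reports no verdict.
The state is a dict: "time_s": time; "joint_positions": joint angles; "qvel": joint speeds; "tau": joint torques, N m; "position": TCP position; "tcp_rot": TCP orientation; "force": force on the tool from outside, world axes, zero at the start; "moment": the same for the moment, N m; "opening": opening from 0.0 (shut) to 1.0 (fully open).
Only numpy, scipy, OpenCV 4.12 (cv2) and the standard library are available. Lean on these libraries where they do the work, as an engineer would, in place of code of your own. Each camera call takes 0.05 s, during which the arm holds its last target.

## Task

The air line is vented: take the plug-in pressure gauge out of its quick coupling on the bench manifold by pushing the coupling's sprung sleeve fully back (down), keeping it back while you draw the gauge straight up out, so that the sleeve snaps forward again behind it. Then stand the gauge upright, fully home, in the empty hole of the blue plug rack and let go of it. Be gentle: do not tug on the gauge while it is locked, do not ram the sleeve against its stop or the gauge into the rack, do not drop it, and leave the other plugs and the spanner where they are.

Things in the scene. Friction and masses are not known exactly. Their poses are not given: they have to be found in the camera images.
- manifold: Air manifold, fixed: aluminium bar 50 mm (x) by 210 mm (y), top 55 mm above its origin, the centre of its underside on the bench. z up. Two brass quick couplings stand on it, mouth up: the live one with the gauge at y = +50 mm, one closed by a black rubber cap (top 126 mm above the bench) at y = -50 mm. Ball valve with blue lever on its -y end, out to y = -153 mm and x = +61 mm.
- mouth (a point): Mouth of the live coupling: centre of the rim of its steel inner tube (22 mm outside diameter), 109 mm above the bench; axes as the manifold. The gauge's shoulder sits on this rim. Steel balls in the tube lock the plug until the sleeve is back; there is no other way to get it out. The balls hold the sleeve open till the plug has risen about 12 mm; then it snaps forward by itself.
- sleeve (a joint): Travel of the live sleeve in m: 0 forward (up, locked), 0.008 fully back (down, rigid stop, unlocked). Its spring pushes it forward with about 8 N at 0 and 15 N at the stop; beyond the stop the force climbs steeply. Nothing holds it back if the fingers leave it while the plug is seated. Pull from beyond 7 mm: it may then follow the fingers up as the plug rises.
- flange (a point): Centre of the top face of the live sleeve's flange; moves with the sleeve, 108 mm above the bench when forward. Brass sleeve 34 mm across, 27 mm long, around the tube; flange 42 mm across, 27 mm inside, 5 mm thick. Fingertips astride the gauge (open about 33 mm, 4 mm clear each side) can press its flat top down and then close on the gauge while still pressing.
- gauge: Plug-in pressure gauge, loose, about 0.13 kg: a round black knurled grip 25 mm across and 34 mm high with a white dial facing up, and under it a steel plug 36 mm long. Origin at the shoulder, the centre of the grip's underside; z points up along its axis. It is round, so any yaw will do.
- gauge_tip (a point): Lower end of the gauge's plug, 36 mm below the gauge's origin on its axis. From this end the plug is 10 mm across for 8.5 mm, then a cone to the land, 17 mm across from 12 to 17 mm, then a groove 10 mm across (8 mm long), then 17 mm across up to the shoulder.
- rack: Plug rack, fixed to the bench: blue block 70 mm (x) by 170 mm (y) by 40 mm high, origin at the centre of its underside, z up. Three blind round holes 20 mm across and 18 mm deep along its y axis at -55, 0 and +55 mm; the one at -55 mm is empty, the other two hold the silencer and the blanking plug. A plug that is fully home stands with its tip on the hole's floor, its shoulder 18 mm above the rack's top.
- free_hole (a point): Centre of the empty hole's mouth, in the rack's top face, 40 mm above the bench; axes as the rack.
- silencer: Bystander: bronze silencer plug standing in the rack, 21 mm across, top 89 mm above the bench; origin at its shoulder. Leave alone.
- blank_plug: Bystander: red blanking plug standing in the rack, 23 mm across, top 74 mm above the bench; origin at its shoulder. Leave alone.
- spanner: Bystander: steel spanner 160 mm long lying on the bench between rack and manifold. Leave alone.

How it is judged:
By the outcome, as a careful person would: the job done as asked, in the order asked, and still so for the second after the job is handed in, with the robot touching nothing.
It also fails if it takes over 48 s, if anything falls off the work surface, if the arm or the gripper's body presses on something with over 40 N, if the wrist force passes 120 N, or if a joint passes its speed limit or range.

## Working session

There is one attempt and no reset: what is moved stays moved. The work goes in short steps, Python scripts to look and compute and a shell command to move; the robot and the scene stay as the last step left them, time stands still between calls to the robot, and variables do not carry over. Pictures are saved under pics/ and viewed, and the job is handed in when it is done.

```bash
ls; mkdir -p pics; python3 - <<'E'
from rig import bot
import cv2,json
s=bot.read_state()
print(s)
import pickle
d={}
for n in("scene","top"):
    c=bot.capture(n); d[n]=c
    cv2.imwrite(f"pics/{n}0.png",c["img"][:,:,::-1])
    print(n,c["fx"],c["fy"],c["cx"],c["cy"],c["R"],c["t"])
pickle.dump(d,open("cap0.pkl","wb"))
E
```

```text
pics
{'time_s': 0.0, 'joint_positions': array([-8.31096531e+01,  3.02779119e+01,  8.21553181e+01, -2.07435914e-03,
        6.76898430e+01, -1.02272284e+01]), 'qvel': array([-0.00810183, -0.03794756,  0.01281491, -0.05442732,  0.04018469,
       -0.10981535]), 'tau': array([ 3.62959790e-04, -4.40043640e+01, -1.76593351e+01,  6.32353686e-02,
        5.83069073e-02, -1.73220487e-04]), 'position': array([ 0.183909  , -0.59672314,  0.29128871]), 'tcp_rot': array([[-9.55698769e-01, -2.90950164e-04,  2.94346358e-01],
       [-2.94346296e-01,  2.12849437e-03, -9.55696462e-01],
       [-3.48454525e-04, -9.99997692e-01, -2.11983955e-03]]), 'force': array([ 0.30376149,  0.25895313, -0.1948905 ]), 'moment': array([-0.00636026, -0.02736556, -0.00607833]), 'opening': 1.0020693693273182}
scene 411.64684184191236 411.64684184191236 319.64353555710653 187.76877735866242 [[-0.35921637  0.93310266  0.01682351]
 [ 0.58856706  0.24049672 -0.77184853]
 [-0.72425991 -0.26735887 -0.63558384]] [ 0.18907624 -0.2467107   1.2800492 ]
top 435.5940210864448 435.5940210864448 319.62715015592204 198.01395469137543 [[-0.00637383 -0.99970267  0.02353603]
 [-0.98530857  0.00226165 -0.17076858]
 [ 0.17066458 -0.0242787  -0.98503002]] [0.01142966 0.5543513  0.85824381]
```

View pics/scene0.png

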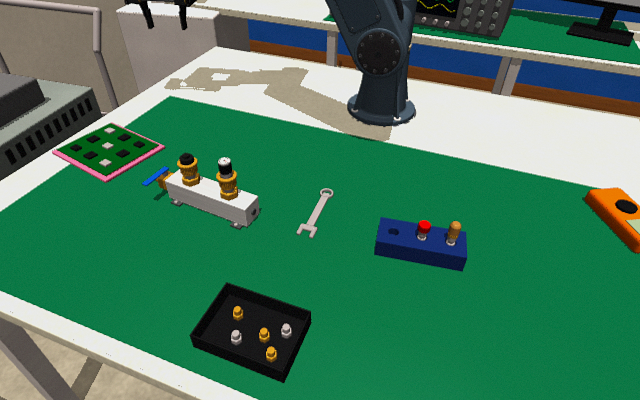

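View pics/top0.png

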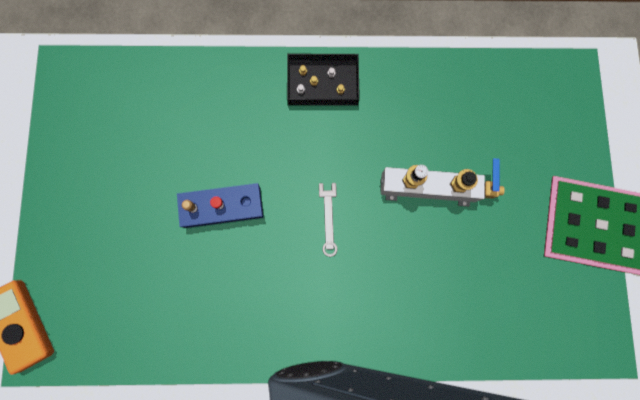

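The scene view shows the gauge's dial at about (225,161), the cap at (187,158), and the rack with its empty hole at (394,232). In the top view the dial is at (421,171), the cap at (469,178) and the hole at (246,202). I'll enlarge these regions.

```bash
python3 - <<'E'
import pickle,cv2,numpy as np
d=pickle.load(open("cap0.pkl","rb"))
def crop(n,x,y,w,h,s): return cv2.resize(d[n]["img"][y:y+h,x:x+w,::-1],None,fx=s,fy=s,interpolation=cv2.INTER_NEAREST)
a=crop("scene",150,140,130,95,6); b=crop("scene",365,205,115,75,6)
cv2.imwrite("pics/a.png",a);cv2.imwrite("pics/b.png",b)
cv2.imwrite("pics/c.png",crop("top",375,150,130,65,6));cv2.imwrite("pics/d.png",crop("top",170,175,100,60,8))
E
```

```text
(no output)
```

View pics/a.png

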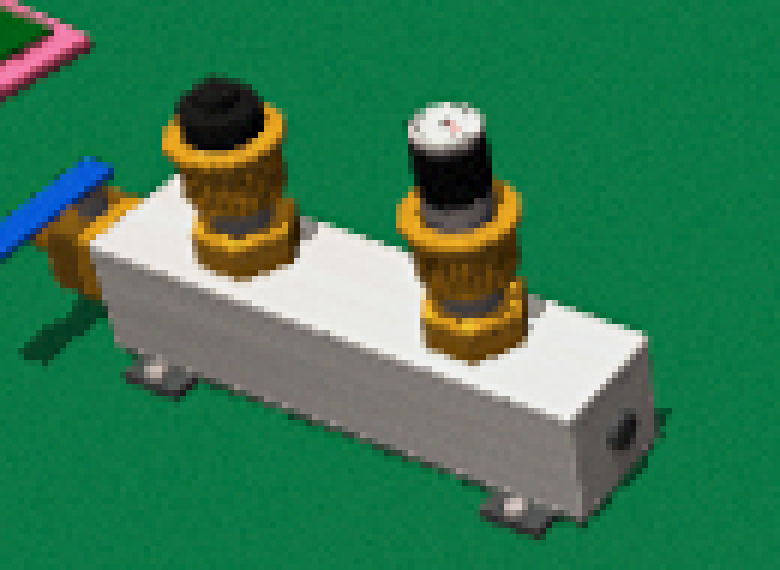

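View pics/b.png

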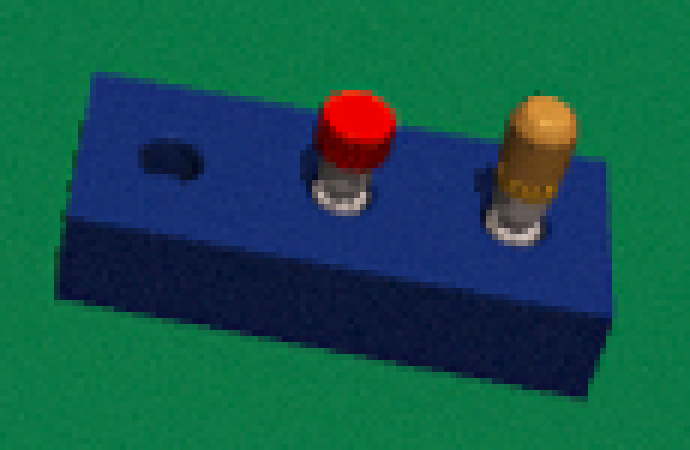

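View pics/c.png

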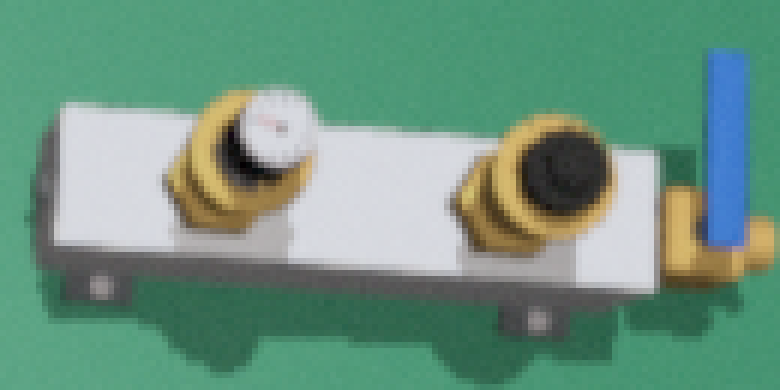

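View pics/d.png

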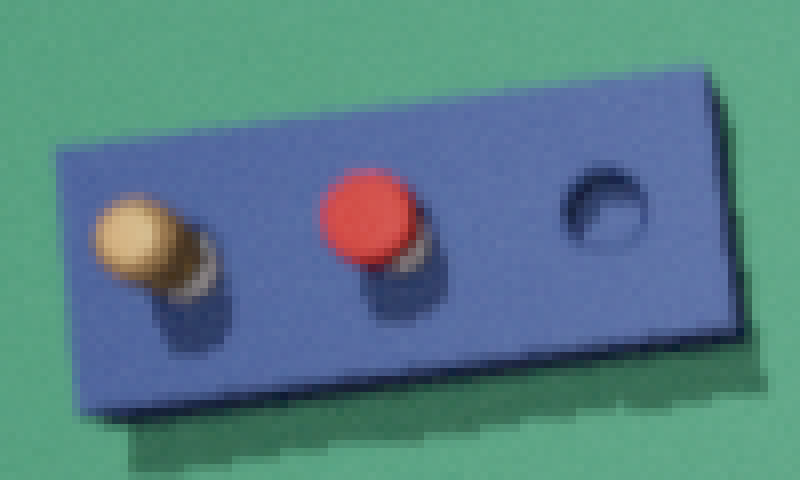

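```bash
cat > h.py <<'E'
import numpy as np,cv2,pickle
def ray(c,u,v):
    d=np.array([(u-c["cx"])/c["fx"],(v-c["cy"])/c["fy"],1.]); R=np.array(c["R"]);return -R.T@c["t"],R.T@d
def onz(c,u,v,z):
    o,d=ray(c,u,v); return o+d*(z-o[2])/d[2]
def proj(c,X):
    p=np.array(c["R"])@X+c["t"];return np.array([c["fx"]*p[0]/p[2]+c["cx"],c["fy"]*p[1]/p[2]+c["cy"]])
def tri(cs,uvs):
    A=np.zeros((3,3));b=np.zeros(3);rs=[]
    for c,(u,v) in zip(cs,uvs):
        o,d=ray(c,u,v);d/=np.linalg.norm(d);P=np.eye(3)-np.outer(d,d);A+=P;b+=P@o;rs.append((o,P))
    X=np.linalg.solve(A,b);return X,[np.linalg.norm(P@(X-o)) for o,P in rs]
def blob(m,box):
    x,y,w,h=box;k=np.zeros(m.shape,np.uint8);k[y:y+h,x:x+w]=m[y:y+h,x:x+w]
    n,l,s,ce=cv2.connectedComponentsWithStats(k.astype(np.uint8));i=1+np.argmax(s[1:,4]);return (l==i).astype(np.uint8),ce[i],s[i,4]
E
python3 - <<'E'
from h import *
d=pickle.load(open("cap0.pkl","rb"));S,T=d["scene"],d["top"]
def hsv(c): return cv2.cvtColor(c["img"],cv2.COLOR_RGB2HSV)
hs,ht=hsv(S),hsv(T)
# rack top
for n,c,h,box,lo,zz in(("scene",S,hs,(365,205,115,75),(105,120,85),.04),("top",T,ht,(170,175,100,60),(105,60,110),.04)):
    m=cv2.inRange(h,lo,(130,255,255));b,ce,a=blob(m,box)
    ct=max(cv2.findContours(b,0,2)[0],key=cv2.contourArea);hull=cv2.convexHull(ct)
    q=cv2.approxPolyN(hull,4)[0].astype(float) if hasattr(cv2,"approxPolyN") else None
    P=np.array([onz(c,*p,zz) for p in q]);print(n,a,q.tolist());print(P.round(4),P.mean(0).round(4))
    print("sides",[round(np.linalg.norm(P[i]-P[i-1]),4) for i in range(4)])
    # minAreaRect of the hull cast on plane
    W=np.array([onz(c,*p[0],zz)[:2]for p in hull],np.float32)*1000
    print(cv2.minAreaRect(W))
# dial
for n,c,h,box in(("scene",S,hs,(214,152,22,20)),("top",T,ht,(413,163,17,20))):
    m=cv2.inRange(h,(0,0,150 if n=="scene" else 170),(180,70,255));b,ce,a=blob(m,box)
    print(n,"dial",ce,a,onz(c,*ce,.143).round(4), cv2.boundingRect(b))
for n,c,u,v in(("scene",S,393.2,231.2),("top",T,245,200.8)):print(n,"hole",onz(c,u,v,.04).round(4))
E
```

```text
scene 1760 [[466.0, 232.0], [466.0, 258.0], [376.0, 241.0], [380.0, 217.0]]
[[0.4982 0.2986 0.04  ]
 [0.5677 0.3055 0.04  ]
 [0.5885 0.1393 0.04  ]
 [0.5204 0.1295 0.04  ]] [0.5437 0.2182 0.04  ]
sides [np.float64(0.1706), np.float64(0.0698), np.float64(0.1675), np.float64(0.0688)]
((543.0167846679688, 218.267333984375), (69.11750793457031, 168.95692443847656), 7.305660247802734)
top 2271 [[262.0, 216.0], [179.0, 226.0], [177.0, 194.0], [258.0, 183.0]]
[[0.5181 0.1287 0.04  ]
 [0.4979 0.2987 0.04  ]
 [0.5649 0.3061 0.04  ]
 [0.588  0.1382 0.04  ]] [0.5422 0.2179 0.04  ]
sides [np.float64(0.0706), np.float64(0.1712), np.float64(0.0674), np.float64(0.1695)]
((542.3939208984375, 218.27902221679688), (69.21683502197266, 169.75311279296875), 7.408204078674316)
scene dial [223.71428571 160.51428571] 70 [ 0.5894 -0.1808  0.143 ] (218, 157, 12, 8)
top dial [422.71098266 172.09248555] 173 [ 0.5871 -0.1835  0.143 ] (415, 164, 15, 19)
scene hole [0.5502 0.164  0.04  ]
top hole [0.5502 0.1646 0.04  ]
```

```bash
python3 - <<'E'
from h import *
d=pickle.load(open("cap0.pkl","rb"));S,T=d["scene"],d["top"]
hs,ht=[cv2.cvtColor(c["img"],cv2.COLOR_RGB2HSV) for c in(S,T)]
print("dial",onz(S,224,160.7,.143),onz(T,420.8,171.2,.143),tri([S,T],[(224,160.7),(420.8,171.2)]))
print("flange S",onz(S,226.1,175.5,.108))
# flange outer ring via orange mask in the scene: ellipse fit on upper part
for n,c,h,box in(("S",S,hs,(212,165,30,22)),("T",T,ht,(404,162,26,28))):
    m=cv2.inRange(h,(8,110,60),(32,255,255));b,ce,a=blob(m,box)
    ys,xs=np.nonzero(b);print(n,a,xs.min(),xs.max(),ys.min(),ys.max())
# manifold top corners, by eye
for n,c,pts,o in(("S",S,[(650,338),(575,418),(92,243)],(150,140)),("T",T,[(63,102),(53,243),(660,152),(659,292)],(375,150))):
    P=np.array([onz(c,x/6-.5+o[0],y/6-.5+o[1],.055) for x,y in pts]);print(n,P.round(4))
E
```

```text
dial [ 0.58970625 -0.1799227   0.143     ] [ 0.58878927 -0.17998784  0.143     ] (array([ 0.58899695, -0.18028461,  0.14238538]), [np.float64(0.00013984447032895108), np.float64(0.00013984447032899184)])
flange S [ 0.59188438 -0.17899687  0.108     ]
S 206 216 236 170 186
T 200 404 425 166 187
S [[ 0.5704 -0.1232  0.055 ]
 [ 0.6168 -0.1272  0.055 ]
 [ 0.5996 -0.3358  0.055 ]]
T [[ 0.6198 -0.1283  0.055 ]
 [ 0.5697 -0.1232  0.055 ]
 [ 0.6017 -0.3375  0.055 ]
 [ 0.552  -0.3336  0.055 ]]
```

```bash
python3 -m pendant '[[[0,0,0],[0,-0.115,0],0.3],[[0,0,0],[0,-0.115,0],0.61],[[0,0,0],[0,-0.115,0],0.61],[[0,0,0],[0,-0.115,0],0.61],[[0,0,0],[0,-0.115,0],0.61],[[0,0,0],[0,-0.115,0],0.61],[[0,0,0],[0,-0.115,0],0.61],[[0,0,0],[0,-0.115,0],0.61],[[0,0,0],[0,-0.115,0],0.61],[[0,0,0],[0,-0.115,0],0.61],[[0,0,0],[0,-0.115,0],0.61],[[0,0,0],[0,0,0],0.61]]'; python3 -c "
from rig import bot
s=bot.read_state();print(s['joint_positions'].round(1),s['tcp_rot'].round(4),s['position'].round(4),s['opening'])"
```

```text
time_s: 1.1
position: [0.184, -0.597, 0.2917]
tcp_rot: [[-0.005, -0.0, 1.0], [-1.0, 0.001, -0.005], [-0.001, -1.0, -0.0]]
force: [-0.3, 0.2, 0.6]
opening: 0.398
[-83.1  30.3  82.1  -0.   67.7 -82.8] [[-5.0e-03 -2.0e-04  1.0e+00]
 [-1.0e+00  1.2e-03 -5.0e-03]
 [-1.2e-03 -1.0e+00 -2.0e-04]] [ 0.184  -0.597   0.2917] 0.3976512046252362
```

```bash
python3 -m pendant '[[[-1,0,1],[0,0,0],0.61],[[-2.1,0,2.05],[0,0,0],0.61],[[-2.1,0,2.05],[0,0,0],0.61],[[-2.1,0,2.05],[0,0,0],0.61],[[-2.1,0,2.05],[0,0,0],0.61],[[-2.1,0,2.05],[0,0,0],0.61],[[-2.1,0,2.05],[0,0,0],0.61],[[-2.1,0,2.05],[0,0,0],0.61],[[-2.1,0,2.05],[0,0,0],0.61],[[-2.1,0,2.05],[0,0,0],0.61],[[-2.1,0,2.05],[0,0,0],0.61],[[-2.1,0,2.05],[0,0,0],0.61],[[-2.1,0,2.05],[0,0,0],0.61],[[-2.1,0,2.05],[0,0,0],0.61],[[-2.1,0,2.05],[0,0,0],0.61],[[-2.1,0,2.05],[0,0,0],0.61],[[-2.1,0,2.05],[0,0,0],0.61],[[-2.1,0,2.05],[0,0,0],0.61],[[-2,0,1.85],[0,0,0],0.61],[[-1,0,0.8],[0,0,0],0.61]]'; python3 -m pendant '[[[0,0,0],[0,0,0],0.61],[[0,0,0],[0,0,0],0.61]]'; python3 - <<'E'
from rig import bot
import cv2,pickle
s=bot.read_state();print(s['joint_positions'].round(1),s['tcp_rot'].round(4),s['position'].round(4),s['opening'])
d={n:bot.capture(n) for n in("scene","top")};pickle.dump(d,open("cap1.pkl","wb"))
I=[cv2.resize(d[n]["img"][y:y+100,x:x+130,::-1],None,fx=6,fy=6,interpolation=cv2.INTER_NEAREST)[:,:400*2] for n,x,y in(("scene",150,110),("top",375,120))]
cv2.imwrite("pics/e.png",I[0]);cv2.imwrite("pics/f.png",I[1])
E
```

```text
time_s: 2.77
position: [0.5734, -0.1994, 0.2921]
tcp_rot: [[-0.007, 0.001, 1.0], [-1.0, 0.001, -0.007], [-0.001, -1.0, 0.001]]
force: [-0.4, 0.2, -0.1]
opening: 0.387
time_s: 2.93
position: [0.5713, -0.2023, 0.292]
tcp_rot: [[-0.006, -0.001, 1.0], [-1.0, -0.0, -0.006], [0.0, -1.0, -0.001]]
force: [-0.5, -0.6, -0.9]
opening: 0.388
[-30.   28.8  84.9  -0.1  66.4 -29.7] [[-6.2e-03 -1.4e-03  1.0e+00]
 [-1.0e+00 -2.0e-04 -6.2e-03]
 [ 2.0e-04 -1.0e+00 -1.4e-03]] [ 0.5713 -0.2023  0.292 ] 0.38772274914230814
```

View pics/e.png

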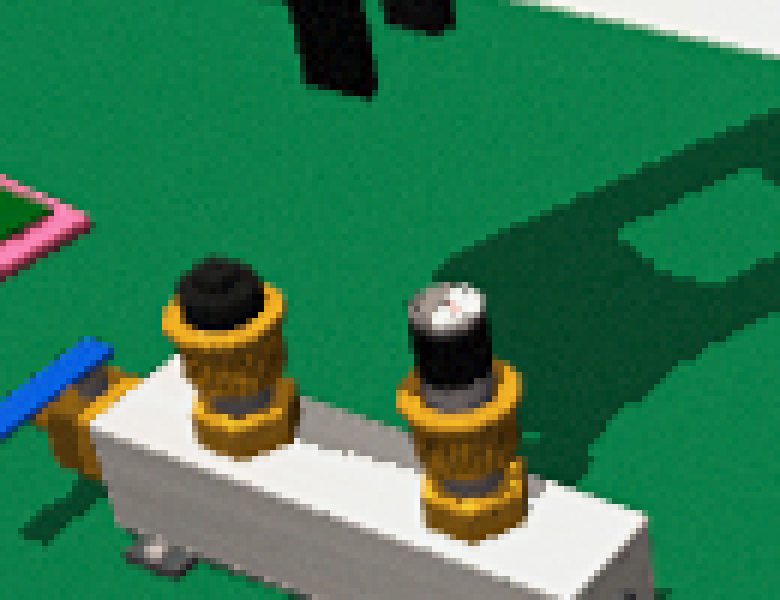

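View pics/f.png

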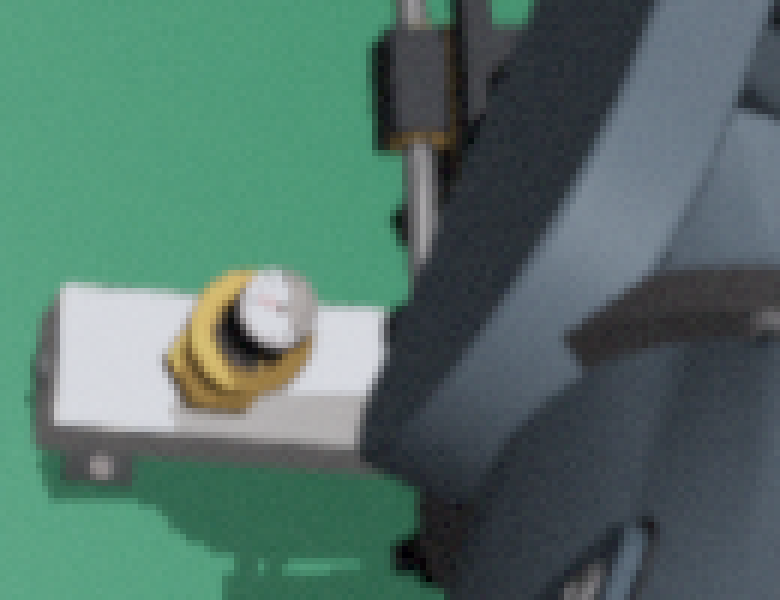

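```bash
python3 -m pendant '[[[-0.7,0.5,0.6],[0,0,0],0.61],[[-0.7,1,0.6],[0,0,0],0.61],[[-0.5,1,0.4],[0,0,0],0.61],[[-0.2,1,0.1],[0,0,0],0.61],[[-0.1,1,0.1],[0,0,0],0.61],[[0,1,0],[0,0,0],0.61],[[0,0.5,0],[0,0,0],0.61],[[0,0,0],[0,0,0],0.61],[[0,0,0],[0,0,0],0.61]]'; python3 - <<'E'
from rig import bot
import cv2,pickle
s=bot.read_state();print(s['joint_positions'].round(1),s['tcp_rot'].round(4),s['position'].round(4),s['opening'],s['force'])
d={n:bot.capture(n) for n in("scene","top")};pickle.dump(d,open("cap2.pkl","wb"))
I=[cv2.resize(d[n]["img"][y:y+100,x:x+130,::-1],None,fx=6,fy=6,interpolation=cv2.INTER_NEAREST)[:,:400*2] for n,x,y in(("scene",150,110),("top",375,120))]
cv2.imwrite("pics/g.png",I[0]);cv2.imwrite("pics/h.png",I[1])
E
```

```text
time_s: 3.78
position: [0.5897, -0.1812, 0.2317]
tcp_rot: [[-0.007, -0.001, 1.0], [-1.0, 0.0, -0.007], [-0.0, -1.0, -0.001]]
force: [-0.1, 0.3, 0.1]
opening: 0.389
[-27.4  33.7  86.6  -0.   59.8 -27. ] [[-7.3e-03 -9.0e-04  1.0e+00]
 [-1.0e+00  4.0e-04 -7.3e-03]
 [-4.0e-04 -1.0e+00 -9.0e-04]] [ 0.5897 -0.1812  0.2317] 0.38910610554725794 [-0.06075205  0.33860956  0.08492464]
```

View pics/g.png

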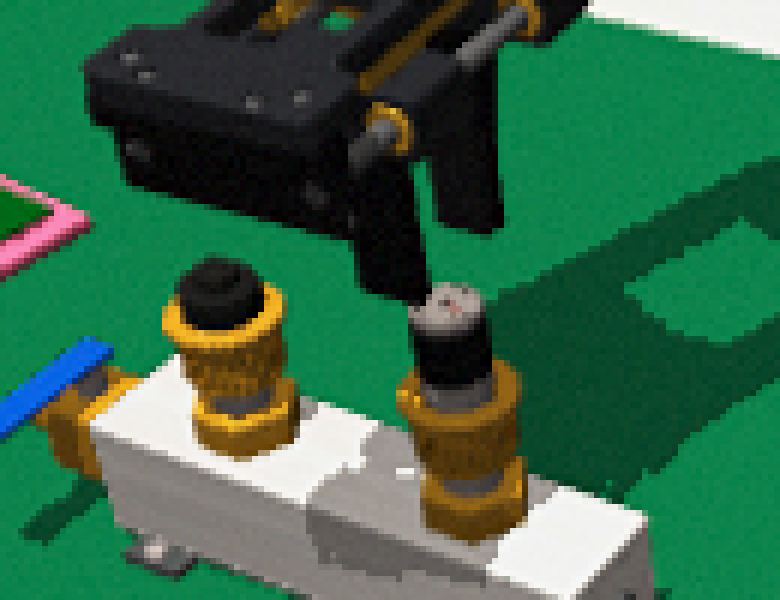

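View pics/h.png

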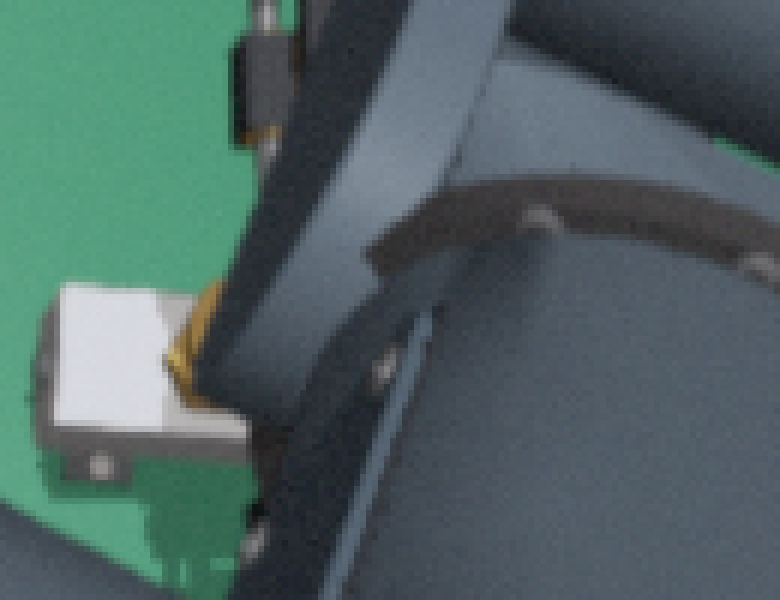

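```bash
python3 - <<'E'
from h import *
S=pickle.load(open("cap2.pkl","rb"))["scene"]
for x in(.017,.032,-.017,-.032):
  for y in(-.0095,.0095):
    p=proj(S,np.array([.5897+x,-.1812+y,.1617]));print(x,y,((p+.5-[150,110])*6).round(0))
E
```

```text
0.017 -0.0095 [382. 281.]
0.017 0.0095 [434. 294.]
0.032 -0.0095 [356. 306.]
0.032 0.0095 [408. 320.]
-0.017 -0.0095 [438. 226.]
-0.017 0.0095 [489. 238.]
-0.032 -0.0095 [462. 203.]
-0.032 0.0095 [512. 215.]
```

```bash
python3 -m pendant '[[[-0.1,0.5,0],[0,0,0],0.61],[[0,0.5,0],[0,0,0],0.61],[[0,0.5,0],[0,0,0],0.61],[[0,0.5,0],[0,0,0],0.61],[[0,0.5,0],[0,0,0],0.61],[[0,0.5,0],[0,0,0],0.61],[[0,0.5,0],[0,0,0],0.61],[[0,0.3,0],[0,0,0],0.61],[[0,0,0],[0,0,0],0.61],[[0,0,0],[0,0,0],0.61]]'; python3 - <<'E'
from rig import bot
import cv2,pickle
s=bot.read_state();print(s['tcp_rot'].round(4),s['position'].round(4),s['opening'],s['force'])
d={n:bot.capture(n) for n in("scene",)};pickle.dump(d,open("cap3.pkl","wb"))
I=[cv2.resize(d[n]["img"][y:y+100,x:x+130,::-1],None,fx=6,fy=6,interpolation=cv2.INTER_NEAREST)[:,:400*2] for n,x,y in(("scene",150,110),)]
cv2.imwrite("pics/i.png",I[0])
E
```

```text
time_s: 4.72
position: [0.5899, -0.1801, 0.194]
tcp_rot: [[-0.007, -0.0, 1.0], [-1.0, 0.0, -0.007], [-0.0, -1.0, -0.0]]
force: [-0.6, -0.4, -0.3]
opening: 0.393
[[-7.e-03 -4.e-04  1.e+00]
 [-1.e+00  2.e-04 -7.e-03]
 [-2.e-04 -1.e+00 -4.e-04]] [ 0.5899 -0.1801  0.194 ] 0.3932581847764073 [-0.61593109 -0.35160527 -0.31700017]
```

View pics/i.png

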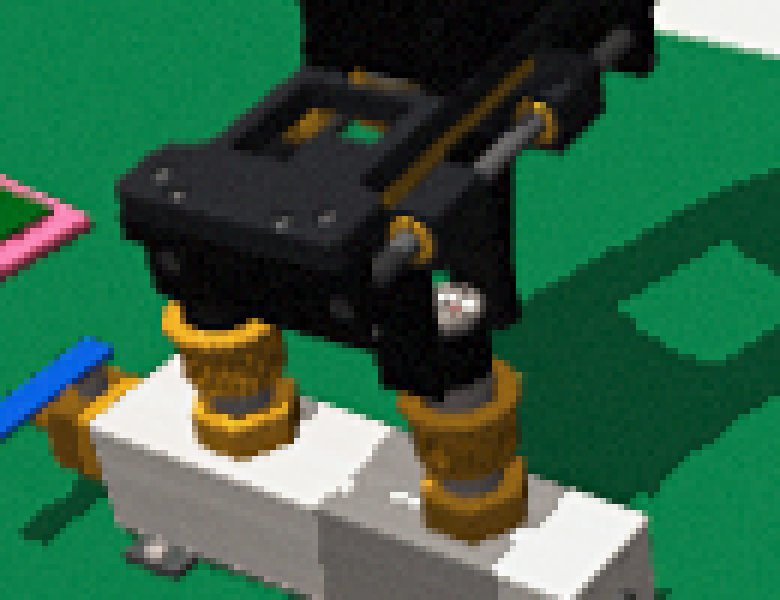

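The fingers straddle the gauge (dial visible between them at about (460,305) in the crop) and the force is about zero. Next I go down to the flange in small steps.

```bash
python3 -m pendant '[[[0,0.4,0],[0,0,0],0.61],[[0,0.4,0],[0,0,0],0.61],[[0,0.4,0],[0,0,0],0.61],[[0,0.2,0],[0,0,0],0.61],[[0,0,0],[0,0,0],0.61]]'; python3 -m pendant '[[[0,0.2,0],[0,0,0],0.61],[[0,0.1,0],[0,0,0],0.61],[[0,0,0],[0,0,0],0.61]]'; python3 -m pendant '[[[0,0.15,0],[0,0,0],0.61],[[0,0,0],[0,0,0],0.61]]'
```

```text
time_s: 5.18
position: [0.5895, -0.1799, 0.1795]
tcp_rot: [[-0.007, -0.001, 1.0], [-1.0, 0.001, -0.007], [-0.001, -1.0, -0.001]]
force: [0.7, -0.1, -0.1]
opening: 0.39
time_s: 5.43
position: [0.5901, -0.1801, 0.1782]
tcp_rot: [[-0.007, 0.0, 1.0], [-1.0, -0.0, -0.007], [0.0, -1.0, 0.0]]
force: [-1.5, 0.4, 2.7]
opening: 0.389
time_s: 5.6
position: [0.5901, -0.1801, 0.1771]
tcp_rot: [[-0.007, 0.001, 1.0], [-1.0, -0.0, -0.007], [0.0, -1.0, 0.001]]
force: [-2.0, 1.2, 9.7]
opening: 0.389
```

```bash
python3 -m pendant '[[[0,0.2,0],[0,0,0],0.61],[[0,0.2,0],[0,0,0],0.61],[[0,0,0],[0,0,0],0.61],[[0,0,0],[0,0,0],0.61]]'; python3 -m pendant '[[[0,0.15,0],[0,0,0],0.61],[[0,0.1,0],[0,0,0],0.61],[[0,0,0],[0,0,0],0.61],[[0,0,0],[0,0,0],0.61]]'
```

```text
time_s: 5.93
position: [0.5901, -0.1801, 0.1738]
tcp_rot: [[-0.007, 0.001, 1.0], [-1.0, -0.001, -0.007], [0.001, -1.0, 0.001]]
force: [-3.1, 1.1, 11.8]
opening: 0.393
time_s: 6.27
position: [0.5901, -0.1801, 0.1718]
tcp_rot: [[-0.007, 0.001, 1.0], [-1.0, -0.001, -0.007], [0.001, -1.0, 0.001]]
force: [-3.7, 1.1, 13.3]
opening: 0.393
```

```bash
python3 -m pendant '[[[0,0.1,0],[0,0,0],0.61],[[0,0,0],[0,0,0],0.61],[[0,0,0],[0,0,0],0.61]]'; python3 -m pendant '[[[0,0.05,0],[0,0,0],0.61],[[0,0,0],[0,0,0],0.61],[[0,0,0],[0,0,0],0.61]]'
```

```text
time_s: 6.52
position: [0.5901, -0.1801, 0.171]
tcp_rot: [[-0.007, 0.001, 1.0], [-1.0, -0.001, -0.007], [0.001, -1.0, 0.001]]
force: [-3.3, 1.1, 13.6]
opening: 0.389
time_s: 6.77
position: [0.5901, -0.1801, 0.1705]
tcp_rot: [[-0.007, 0.001, 1.0], [-1.0, -0.001, -0.007], [0.001, -1.0, 0.001]]
force: [-3.6, 1.6, 14.5]
opening: 0.39
```

```bash
python3 -m pendant '[[[0,0.05,0],[0,0,0],0.61],[[0,0,0],[0,0,0],0.61],[[0,0,0],[0,0,0],0.61]]'; python3 -m pendant '[[[0,0.04,0],[0,0,0],0.61],[[0,0,0],[0,0,0],0.61],[[0,0,0],[0,0,0],0.61]]'
```

```text
time_s: 7.02
position: [0.5901, -0.1801, 0.1701]
tcp_rot: [[-0.007, 0.001, 1.0], [-1.0, -0.001, -0.007], [0.001, -1.0, 0.001]]
force: [-3.2, 1.1, 14.2]
opening: 0.39
time_s: 7.27
position: [0.5901, -0.1801, 0.17]
tcp_rot: [[-0.007, 0.001, 1.0], [-1.0, -0.001, -0.007], [0.001, -1.0, 0.001]]
force: [-3.8, 2.1, 15.5]
opening: 0.388
```

```bash
python3 -m pendant '[[[0,0.04,0],[0,0,0],0.61],[[0,0,0],[0,0,0],0.61],[[0,0,0],[0,0,0],0.61]]'
```

```text
time_s: 7.52
position: [0.5902, -0.1801, 0.17]
tcp_rot: [[-0.007, 0.001, 1.0], [-1.0, -0.001, -0.007], [0.001, -1.0, 0.001]]
force: [-4.5, 1.5, 17.7]
opening: 0.388
```

```bash
python3 -m pendant '[[[0,0,0],[0,0,0],0.65],[[0,0,0],[0,0,0],0.68],[[0,0,0],[0,0,0],0.70],[[0,0,0],[0,0,0],0.70]]'
```

```text
time_s: 7.85
position: [0.5902, -0.1804, 0.17]
tcp_rot: [[-0.007, 0.002, 1.0], [-1.0, -0.001, -0.007], [0.001, -1.0, 0.002]]
force: [-3.8, 2.1, 17.2]
opening: 0.311
```

```bash
python3 -m pendant '[[[0,0,0],[0,0,0],0.72],[[0,0,0],[0,0,0],0.74],[[0,0,0],[0,0,0],0.80]]';python3 -m pendant '[[[0,0,0],[0,0,0],1],[[0,0,0],[0,0,0],1],[[0,0,0],[0,0,0],1],[[0,0,0],[0,0,0],1]]'
```

```text
time_s: 8.1
position: [0.5898, -0.1804, 0.17]
tcp_rot: [[-0.006, 0.001, 1.0], [-1.0, -0.001, -0.006], [0.001, -1.0, 0.001]]
force: [-5.6, 1.4, 17.9]
opening: 0.284
time_s: 8.43
position: [0.5898, -0.1804, 0.17]
tcp_rot: [[-0.006, 0.001, 1.0], [-1.0, -0.001, -0.006], [0.001, -1.0, 0.001]]
force: [-5.8, 1.3, 18.3]
opening: 0.28
```

```bash
python3 -m pendant '[[[0,-0.1,0],[0,0,0],1],[[0,-0.1,0],[0,0,0],1],[[0,-0.1,0],[0,0,0],1],[[0,0,0],[0,0,0],1]]'
```

```text
time_s: 8.77
position: [0.5898, -0.1804, 0.1717]
tcp_rot: [[-0.007, 0.0, 1.0], [-1.0, -0.001, -0.007], [0.001, -1.0, 0.0]]
force: [-4.5, 0.7, 12.4]
opening: 0.277
```

```bash
python3 -m pendant '[[[0,-0.15,0],[0,0,0],1],[[0,-0.15,0],[0,0,0],1],[[0,0,0],[0,0,0],1]]'; python3 -m pendant '[[[0,-0.15,0],[0,0,0],1],[[0,-0.15,0],[0,0,0],1],[[0,0,0],[0,0,0],1]]'
```

```text
time_s: 9.02
position: [0.5897, -0.1805, 0.174]
tcp_rot: [[-0.007, 0.0, 1.0], [-1.0, -0.001, -0.007], [0.001, -1.0, 0.0]]
force: [-2.9, 0.9, 7.7]
opening: 0.276
time_s: 9.27
position: [0.5893, -0.1803, 0.1751]
tcp_rot: [[-0.007, -0.002, 1.0], [-1.0, -0.0, -0.007], [0.0, -1.0, -0.002]]
force: [-2.3, -1.5, 0.7]
opening: 0.276
```

```bash
python3 -m pendant '[[[0,0,0],[0,0,0],1],[[0,0,0],[0,0,0],1]]'; python3 - <<'E'
from rig import bot
import cv2,pickle
s=bot.read_state();print(s['tcp_rot'].round(4),s['position'].round(4),s['opening'],s['force'])
d={n:bot.capture(n) for n in("scene",)}
I=[cv2.resize(d[n]["img"][y:y+100,x:x+130,::-1],None,fx=6,fy=6,interpolation=cv2.INTER_NEAREST)[:,:400*2] for n,x,y in(("scene",150,110),)]
cv2.imwrite("pics/j.png",I[0])
E
```

```text
time_s: 9.43
position: [0.5893, -0.1802, 0.1751]
tcp_rot: [[-0.007, -0.002, 1.0], [-1.0, 0.0, -0.007], [-0.0, -1.0, -0.002]]
force: [-2.9, -1.7, -0.6]
opening: 0.277
[[-6.7e-03 -1.8e-03  1.0e+00]
 [-1.0e+00  1.0e-04 -6.7e-03]
 [-1.0e-04 -1.0e+00 -1.8e-03]] [ 0.5893 -0.1802  0.1751] 0.2772013625824255 [-2.91279936 -1.73481143 -0.56514461]
```

View pics/j.png

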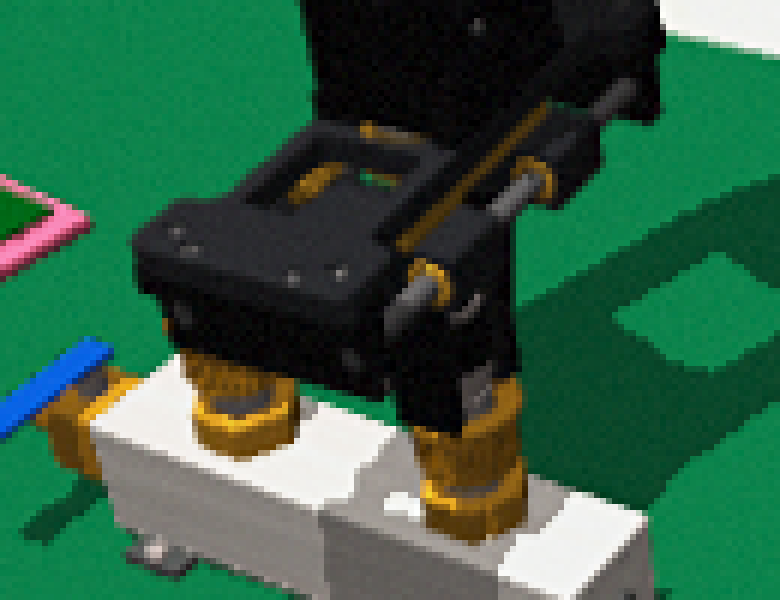

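```bash
python3 -m pendant '[[[0,-0.15,0],[0,0,0],1],[[0,-0.15,0],[0,0,0],1],[[0,0,0],[0,0,0],1]]'; python3 -m pendant '[[[0,-0.15,0],[0,0,0],1],[[0,-0.15,0],[0,0,0],1],[[0,0,0],[0,0,0],1]]'
```

```text
time_s: 9.73
position: [0.5894, -0.1801, 0.1782]
tcp_rot: [[-0.007, -0.002, 1.0], [-1.0, 0.0, -0.007], [-0.0, -1.0, -0.002]]
force: [-4.1, -2.8, -1.9]
opening: 0.277
time_s: 9.98
position: [0.59, -0.1801, 0.1824]
tcp_rot: [[-0.007, 0.0, 1.0], [-1.0, -0.0, -0.007], [0.0, -1.0, 0.0]]
force: [-4.7, -1.9, 4.7]
opening: 0.276
```

```bash
python3 -m pendant '[[[0,-0.2,0],[0,0,0],1],[[0,-0.2,0],[0,0,0],1],[[0,-0.2,0],[0,0,0],1],[[0,-0.2,0],[0,0,0],1],[[0,0,0],[0,0,0],1]]'; python3 -m pendant '[[[0,-0.3,0],[0,0,0],1],[[0,-0.3,0],[0,0,0],1],[[0,-0.3,0],[0,0,0],1],[[0,-0.4,0],[0,0,0],1],[[0,-0.5,0],[0,0,0],1],[[0,-0.5,0],[0,0,0],1],[[0,-0.5,0],[0,0,0],1],[[0,-0.5,0],[0,0,0],1],[[0,-0.5,0],[0,0,0],1],[[0,-0.5,0],[0,0,0],1],[[0,-0.5,0],[0,0,0],1],[[0,0,0],[0,0,0],1],[[0,0,0],[0,0,0],1]]'; python3 - <<'E'
from rig import bot
import cv2,pickle
s=bot.read_state();print(s['tcp_rot'].round(4),s['position'].round(4),s['opening'],s['force'])
d={n:bot.capture(n) for n in("scene","top")}
pickle.dump(d,open("cap4.pkl","wb"))
I=[cv2.resize(d[n]["img"][y:y+100,x:x+130,::-1],None,fx=6,fy=6,interpolation=cv2.INTER_NEAREST)[:,:400*2] for n,x,y in(("scene",150,110),)]
cv2.imwrite("pics/k.png",I[0])
E
```

```text
time_s: 10.4
position: [0.5899, -0.1801, 0.1899]
tcp_rot: [[-0.007, 0.0, 1.0], [-1.0, -0.0, -0.007], [0.0, -1.0, 0.0]]
force: [-4.3, -1.3, -1.1]
opening: 0.276
time_s: 11.48
position: [0.5901, -0.1802, 0.2379]
tcp_rot: [[-0.007, 0.001, 1.0], [-1.0, -0.0, -0.007], [0.0, -1.0, 0.001]]
force: [-0.4, -0.2, -1.7]
opening: 0.279
[[-7.e-03  8.e-04  1.e+00]
 [-1.e+00 -4.e-04 -7.e-03]
 [ 4.e-04 -1.e+00  8.e-04]] [ 0.5901 -0.1802  0.2379] 0.2788354662394214 [-0.36514972 -0.16488577 -1.67088964]
```

View pics/k.png

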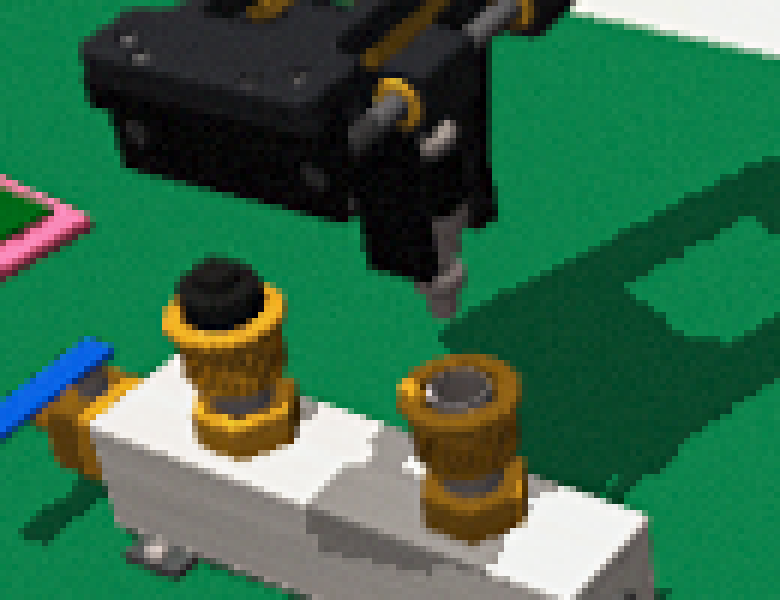

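The gauge is out. The sleeve is forward again, its flange at crop y ≈ 385 as before, and the plug's tip hangs at about (442,314). I'll check the tip position and how upright it is.

```bash
python3 - <<'E'
from h import *
d=pickle.load(open("cap4.pkl","rb"));S,T=d["scene"],d["top"]
f=lambda x,y:(x/6-.5+150,y/6-.5+110)
print("mouth",onz(S,*f(459,388),.109))
for z in(.1409,.1409+.008,.1409+.0145,.1409+.021):
  print(z,((proj(S,np.array([.5901,-.1802,z]))+.5-[150,110])*6).round(1))
a=cv2.resize(S["img"][140:166,208:234,::-1],None,fx=22,fy=22,interpolation=cv2.INTER_CUBIC)
cv2.imwrite("pics/l.png",cv2.convertScaleAbs(a,alpha=2))
cv2.imwrite("pics/m.png",T["img"][:,:,::-1])
E
```

```text
mouth [ 0.5892163  -0.18068441  0.109     ]
0.1409 [446.5 312.9]
0.1489 [443.3 293. ]
0.1554 [440.6 276.6]
0.1619 [438.  260.1]
```

View pics/l.png

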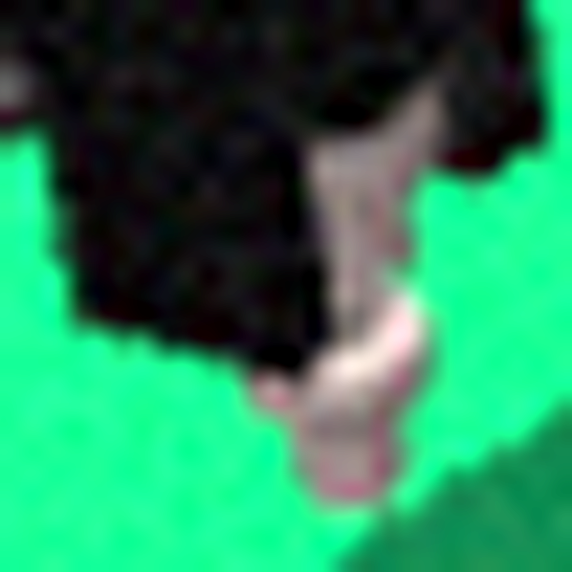

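View pics/m.png

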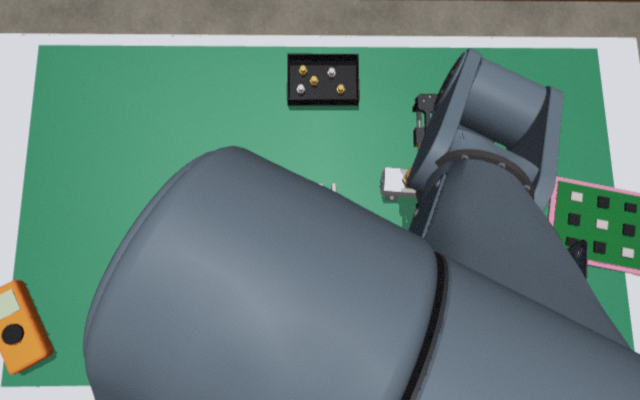

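```bash
python3 -m pendant '[[[-0.7,0,0],[0,0,0],1],[[-1.4,0,-0.2],[0,0,0],1],[[-2,0,-0.25],[0,0,0],1],[[-2,0,-0.25],[0,0,0],1],[[-2,0,-0.25],[0,0,0],1],[[-2,0,-0.25],[0,0,0],1],[[-2,0,-0.25],[0,0,0],1],[[-2,0,-0.25],[0,0,0],1],[[-2,0,-0.25],[0,0,0],1],[[-2,0,-0.25],[0,0,0],1],[[-2,0,-0.25],[0,0,0],1],[[-2,0,-0.25],[0,0,0],1],[[-2,0,-0.25],[0,0,0],1],[[-2,0,-0.25],[0,0,0],1],[[-2,0,-0.25],[0,0,0],1],[[-2,0,-0.25],[0,0,0],1],[[-2,0,-0.25],[0,0,0],1],[[-1.5,0,-0.2],[0,0,0],1],[[-0.8,0,-0.1],[0,0,0],1],[[0,0,0],[0,0,0],1]]';python3 -m pendant '[[[0,0,0],[0,0,0],1],[[0,0,0],[0,0,0],1]]'; python3 - <<'E'
from rig import bot
import cv2,pickle
s=bot.read_state();print(s['tcp_rot'].round(4),s['position'].round(4),s['opening'],s['force'])
E
```

```text
time_s: 13.25
position: [0.5486, 0.1665, 0.2373]
tcp_rot: [[-0.004, -0.001, 1.0], [-1.0, 0.001, -0.004], [-0.001, -1.0, -0.001]]
force: [-0.4, -0.0, -1.3]
opening: 0.283
time_s: 13.42
position: [0.5498, 0.1638, 0.2374]
tcp_rot: [[-0.007, -0.0, 1.0], [-1.0, -0.0, -0.007], [0.0, -1.0, -0.0]]
force: [-0.0, 0.4, -1.4]
opening: 0.277
[[-7.1e-03 -2.0e-04  1.0e+00]
 [-1.0e+00 -4.0e-04 -7.1e-03]
 [ 4.0e-04 -1.0e+00 -2.0e-04]] [0.5498 0.1638 0.2374] 0.2771448039237977 [-0.02315639  0.36119402 -1.4069174 ]
```

```bash
python3 -m pendant '[[[0,0.4,0],[0,0,0],1],[[0,0.7,0],[0,0,0],1],[[0,0.8,0],[0,0,0],1],[[0,0.8,0],[0,0,0],1],[[0,0.8,0],[0,0,0],1],[[0,0.8,0],[0,0,0],1],[[0,0.8,0],[0,0,0],1],[[0,0.8,0],[0,0,0],1],[[0,0.8,0],[0,0,0],1],[[0,0.7,0],[0,0,0],1],[[0,0.5,0],[0,0,0],1],[[0,0.3,0],[0,0,0],1],[[0,0,0],[0,0,0],1],[[0,0,0],[0,0,0],1]]'; python3 - <<'E'
from rig import bot
from h import *
s=bot.read_state();p=s['position'];print(p.round(4),s['opening'],s['force'])
S=bot.capture("scene");T=bot.capture("top");pickle.dump({"scene":S,"top":T},open("cap5.pkl","wb"))
a=cv2.resize(S["img"][190:265,360:470,::-1],None,fx=7,fy=7,interpolation=cv2.INTER_CUBIC)
cv2.imwrite("pics/n.png",cv2.convertScaleAbs(a,alpha=1.5))
for z in (.097,.0825,.061): print(((proj(S,p-[0,0,z])+.5-[360,190])*7).round(1))
print("hole",((proj(S,np.array([.55,.164,.04]))+.5-[360,190])*7).round(1))
E
```

```text
time_s: 14.58
position: [0.5499, 0.1642, 0.1554]
tcp_rot: [[-0.007, 0.0, 1.0], [-1.0, 0.0, -0.007], [-0.0, -1.0, 0.0]]
force: [-0.2, 0.6, -0.8]
opening: 0.278
[0.5499 0.1642 0.1554] 0.27769723753823466 [-0.15408013  0.59584966 -0.83123332]
[245.6 244.7]
[252.6 206.9]
[263.2 149.3]
hole [236.  291.4]
```

View pics/n.png

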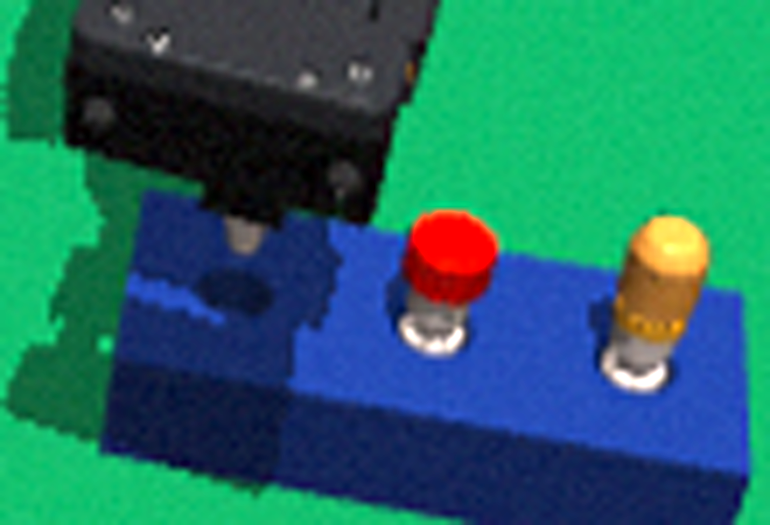

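The tip (about (245,250)) is in line above the hole (about (237,291)), as predicted, so I lower it.

```bash
python3 -m pendant '[[[0,0.4,0],[0,0,0],1],[[0,0.5,0],[0,0,0],1],[[0,0.4,0],[0,0,0],1],[[0,0.3,0],[0,0,0],1],[[0,0.3,0],[0,0,0],1],[[0,0,0],[0,0,0],1]]'; python3 -m pendant '[[[0,0.2,0],[0,0,0],1],[[0,0.2,0],[0,0,0],1],[[0,0.2,0],[0,0,0],1],[[0,0,0],[0,0,0],1]]'
```

```text
time_s: 15.18
position: [0.5494, 0.1641, 0.1356]
tcp_rot: [[-0.007, -0.002, 1.0], [-1.0, -0.0, -0.007], [0.0, -1.0, -0.002]]
force: [-0.1, 0.3, -1.5]
opening: 0.28
time_s: 15.52
position: [0.5497, 0.1641, 0.1301]
tcp_rot: [[-0.007, -0.001, 1.0], [-1.0, -0.0, -0.007], [0.0, -1.0, -0.001]]
force: [-0.3, 0.6, -1.6]
opening: 0.279
```

```bash
python3 -c "
from rig import bot
s=bot.read_state();print(s['position'].round(4),s['force'].round(1),s['moment'].round(2))"
```

```text
[0.5497 0.1641 0.1301] [-0.3  0.6 -1.6] [-0.08 -0.12  0.02]
```

```bash
python3 -m pendant '[[[0,0.2,0],[0,0,0],1],[[0,0.2,0],[0,0,0],1],[[0,0,0],[0,0,0],1]]'; python3 -m pendant '[[[0,0.2,0],[0,0,0],1],[[0,0.1,0],[0,0,0],1],[[0,0,0],[0,0,0],1]]'
```

```text
time_s: 15.77
position: [0.5496, 0.1641, 0.1261]
tcp_rot: [[-0.007, -0.001, 1.0], [-1.0, -0.0, -0.007], [0.0, -1.0, -0.001]]
force: [-0.2, 0.5, -1.2]
opening: 0.271
time_s: 16.02
position: [0.5497, 0.1642, 0.1232]
tcp_rot: [[-0.007, -0.0, 1.0], [-1.0, -0.0, -0.007], [0.0, -1.0, -0.0]]
force: [0.2, 0.8, -1.0]
opening: 0.28
```

Land entered cleanly with about 4 mm to go, so I go in 1 mm steps.

```bash
python3 -m pendant '[[[0,0.1,0],[0,0,0],1],[[0,0.1,0],[0,0,0],1],[[0,0,0],[0,0,0],1]]'; python3 -m pendant '[[[0,0.1,0],[0,0,0],1],[[0,0,0],[0,0,0],1],[[0,0,0],[0,0,0],1]]'; python3 -m pendant '[[[0,0.08,0],[0,0,0],1],[[0,0,0],[0,0,0],1],[[0,0,0],[0,0,0],1]]'
```

```text
time_s: 16.27
position: [0.5498, 0.1642, 0.1213]
tcp_rot: [[-0.007, -0.0, 1.0], [-1.0, -0.0, -0.007], [0.0, -1.0, -0.0]]
force: [0.9, 0.1, -1.2]
opening: 0.277
time_s: 16.52
position: [0.5498, 0.1642, 0.1204]
tcp_rot: [[-0.007, -0.0, 1.0], [-1.0, 0.0, -0.007], [-0.0, -1.0, -0.0]]
force: [0.1, -0.4, -1.3]
opening: 0.275
time_s: 16.77
position: [0.5498, 0.1642, 0.1196]
tcp_rot: [[-0.007, -0.0, 1.0], [-1.0, -0.0, -0.007], [0.0, -1.0, -0.0]]
force: [-1.0, -0.1, -1.3]
opening: 0.278
```

```bash
python3 -m pendant '[[[0,0.08,0],[0,0,0],1],[[0,0,0],[0,0,0],1],[[0,0,0],[0,0,0],1]]'; python3 -m pendant '[[[0,0.06,0],[0,0,0],1],[[0,0,0],[0,0,0],1],[[0,0,0],[0,0,0],1]]'
```

```text
time_s: 17.02
position: [0.5499, 0.1642, 0.119]
tcp_rot: [[-0.007, 0.0, 1.0], [-1.0, 0.0, -0.007], [-0.0, -1.0, 0.0]]
force: [-0.6, -0.2, 0.8]
opening: 0.282
time_s: 17.27
position: [0.55, 0.1642, 0.119]
tcp_rot: [[-0.007, 0.001, 1.0], [-1.0, 0.0, -0.007], [-0.0, -1.0, 0.001]]
force: [-1.0, 0.5, 4.8]
opening: 0.275
```

Bottomed at the expected height (TCP 0.119) with about 5 N, so the gauge is home. Now I release slowly and go straight up.

```bash
python3 -m pendant '[[[0,-0.05,0],[0,0,0],1],[[0,0,0],[0,0,0],0.7],[[0,0,0],[0,0,0],0.66],[[0,0,0],[0,0,0],0.6],[[0,0,0],[0,0,0],0.55],[[0,0,0],[0,0,0],0.55],[[0,0,0],[0,0,0],0.55]]'; python3 -c "
from rig import bot
from h import *
S=bot.capture('scene')
a=cv2.resize(S['img'][190:265,360:470,::-1],None,fx=7,fy=7,interpolation=cv2.INTER_CUBIC)
cv2.imwrite('pics/o.png',cv2.convertScaleAbs(a,alpha=1.5))"
```

```text
time_s: 17.85
position: [0.5498, 0.1642, 0.1186]
tcp_rot: [[-0.007, -0.0, 1.0], [-1.0, -0.0, -0.007], [0.0, -1.0, -0.0]]
force: [1.0, 0.1, 0.6]
opening: 0.438
```

View pics/o.png

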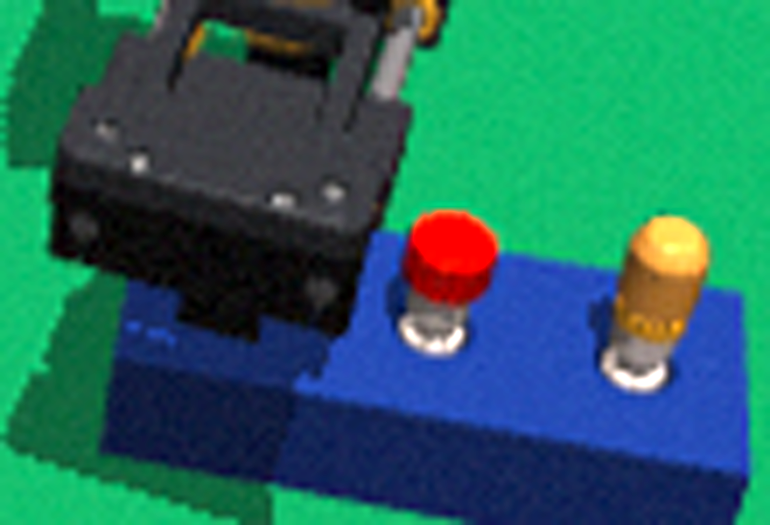

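```bash
python3 -m pendant '[[[0,-0.2,0],[0,0,0],0.55],[[0,-0.4,0],[0,0,0],0.55],[[0,-0.6,0],[0,0,0],0.55],[[0,-0.6,0],[0,0,0],0.55],[[0,-0.8,0],[0,0,0],0.55],[[0,-1,0],[0,0,0],0.55],[[0,-1,0],[0,0,0],0.55],[[0,-1,0],[0,0,0],0.55],[[0,-1.5,0],[0,0,0],0.55],[[0,-2,0],[0,0,0],0.55],[[0,-2,0],[0,0,0],0.55],[[0,-1,0],[0,0,0],0.55],[[0,-0.5,0],[0,0,0],0.55],[[0,0,0],[0,0,0],0.55]]'; python3 -m pendant '[[[0.5,0,0],[0,0,0],0.55],[[1.5,0,0],[0,0,0],0.55],[[2,0,0],[0,0,0],0.55],[[2,0,0],[0,0,0],0.55],[[2,0,0],[0,0,0],0.55],[[2,0,0],[0,0,0],0.55],[[2,0,0],[0,0,0],0.55],[[2,0,0],[0,0,0],0.55],[[1.5,0,0],[0,0,0],0.55],[[0.5,0,0],[0,0,0],0.55],[[0,0,0],[0,0,0],0.55],[[0,0,0],[0,0,0],0.55],[[0,0,0],[0,0,0],0.55]]'; python3 -c "
from rig import bot
from h import *
S=bot.capture('scene');T=bot.capture('top');pickle.dump({'scene':S,'top':T},open('cap6.pkl','wb'))
a=cv2.resize(S['img'][190:265,360:470,::-1],None,fx=7,fy=7,interpolation=cv2.INTER_CUBIC)
cv2.imwrite('pics/p.png',cv2.convertScaleAbs(a,alpha=1.5));cv2.imwrite('pics/q.png',S['img'][:,:,::-1]);cv2.imwrite('pics/r.png',T['img'][:,:,::-1])
p=np.array([.55,.164,.092]);print(((proj(S,p)+.5-[360,190])*7).round(1),proj(T,p),((proj(S,p-[0,0,.034])+.5-[360,190])*7).round(1))"
```

```text
time_s: 19.07
position: [0.5503, 0.1643, 0.2462]
tcp_rot: [[-0.007, 0.003, 1.0], [-1.0, 0.0, -0.007], [-0.0, -1.0, 0.003]]
force: [-0.2, 0.3, 0.3]
opening: 0.45
time_s: 20.15
position: [0.5484, 0.005, 0.2443]
tcp_rot: [[-0.006, -0.001, 1.0], [-1.0, 0.001, -0.006], [-0.001, -1.0, -0.001]]
force: [0.2, -0.0, -1.1]
opening: 0.446
[261.1 155.9] [241.46863063 196.53664397] [244.5 245.7]
```

View pics/p.png

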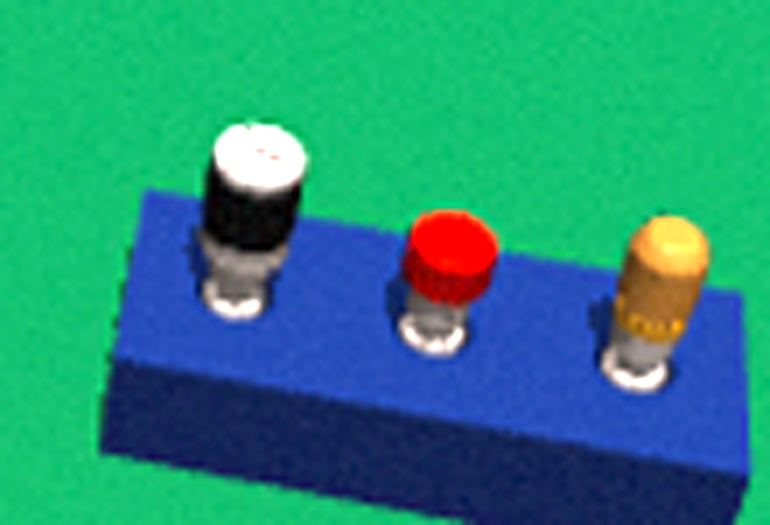

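View pics/q.png

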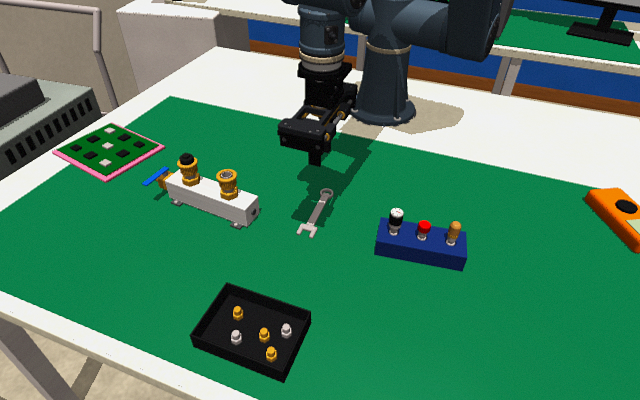

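View pics/r.png

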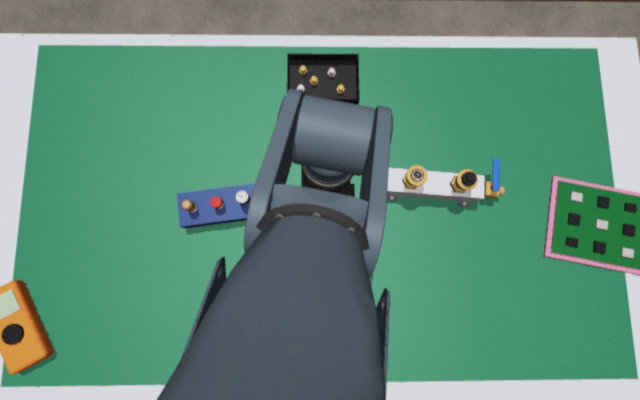

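The gauge stands upright in the rack: its dial is at (260,156) in the crop, and fully home predicts (261,156). The sleeve is forward, the other plugs and the spanner look unmoved, and the arm is clear, so I'm handing in.

```bash
python3 -c "
from rig import bot
print(bot.hand_in())"
```

```text
the job is handed in; nothing more can be done
None
```

The gauge is out of its coupling and standing upright, fully home, in the rack's empty hole. I handed the job in with the robot clock at about 20 s of the 48 s allowed.

- **Taking it out:** I pressed the sleeve to its stop at about 18 N, closed on the gauge while still pressing, and drew it straight up. The pull never showed more than about 2 N on the gauge. The sleeve was forward again once it was out.
- **Placing it:** I lowered the gauge into the hole until it touched the floor at about 5 N, at the expected height. Then I released it and backed away.
- **Last checks:**
  - **Dial:** it was within about a pixel of where a fully home gauge should show in the scene view.
  - **Other parts:** by eye, the silencer, red plug and spanner looked unmoved.
  - **Arm:** it stood clear of everything.
- **Odd readings:** a sideways force of 3–6 N showed while pressing and pulling and went once the plug was free. On the held gauge, the tip looked about 1 mm off its predicted position, but a second view over the rack showed it in line. No check failed.

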